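# Lift the ceramic blank onto the balance pan with a flat lifter

### The job

Weigh the round ceramic blank: slide the blade of the lifter under it where it lies on the bench (the instrument's front face makes a good stop to push against), carry it on the blade to the balance and tip it gently onto the pan, so that it lies flat inside the rim. Never let the gripper touch the blank, do not drop or throw it, and do not press hard on the balance. Then stand the lifter back on the open bench on its blade and let go of it; leave the square tile, the bottle and the beaker where they are.

Things in the scene. Friction and masses are not known exactly. Their poses are not given: they have to be found in the camera images.
- disc: The blank: white glazed ceramic disc, 56 mm across, 8 mm thick, 55 g, slippery (friction about 0.25: slides on slopes over about 15 degrees). Bevelled underside: flat foot 44 mm across, rim 4 mm above the bench, so a blade can wedge under. Lies on the bench 4 to 30 mm in front of the potentiostat's face, beside the square tile (on either side). Origin: centre of the underside.
- lifter: Flat dark steel blade with upright black handle near its back, 100 g, standing on its blade. Blade 50 mm wide, 2 mm thick, from 22 mm behind the origin to its square front edge 85 mm ahead. Handle: post 24 mm (x) by 16 mm (y, pinch across this), top 74 mm above the blade's underside; collar 30 x 24 mm, 6 mm high, at its foot. Origin: underside of blade, below the handle; x to the front edge, z up.
- lifter_nose (a point): Middle of the blade's front edge, 85 mm ahead of the lifter's origin and 1 mm above the blade's underside; axes as the lifter's.
- potentiostat: A grey instrument box, fixed, 230 mm wide (y), 150 mm deep (x), 62 mm high, with a flat upright black front panel from the bench up. Origin: bottom centre of the front face, on the bench; x points into the box (away from the front), so the front face looks along -x.
- balance: Low white balance, fixed: housing 200 mm (x, from 110 mm before to 90 mm behind the origin) by 160 mm (y), top 40 mm above the bench. On it a round shallow metal pan: 136 mm across outside, flat floor 126 mm across, 51 mm above the bench; rim top 59 mm above the bench. Origin: on the bench, below the pan's centre.
- pan (a point): Centre of the pan's floor (upper side), 51 mm above the bench.
- tile: Bystander: a loose white square ceramic tile, 50 x 50 x 8 mm, square edges, lying on the bench in front of the potentiostat beside the blank. Origin: centre of the underside.
- bottle: Bystander: a loose amber glass bottle, 60 mm diameter, 130 mm high, standing on the bench between the potentiostat and the balance. Origin: centre of the underside.
- beaker: Bystander: a loose empty glass beaker, 60 mm diameter at the rim, 75 mm high, standing beside the blank and tile in front of the potentiostat's left (+y) end. Origin: centre of the underside.
There are look-alikes about, which are no part of the job. What is shaped like the lifter but green is not meant. Leave any turquoise look-alike of the disc alone.

How it is judged:
On the way, in this order (a step that is already met when the one before it is completed fails the run):
1. the blank rides on the lifter's blade, clear of the bench (height (world z) of disc above 0.02 m and contact force between disc and lifter above 0.1 N and angle between disc's own z axis and vertical below 0.5 rad and z of disc in the frame of lifter between -0.001 and 0.006 m), for 0.3 s.
2. the blank lies flat on the pan, off the lifter (horizontal distance between disc and pan below 0.038 m and z of disc in the frame of pan between -0.003 and 0.003 m and angle between disc's own z axis and vertical below 0.08 rad and contact force between disc and lifter below 0.05 N), for 0.2 s.
At the end, for the whole second after the job is handed in: The blank lies flat (within 0.08 rad) and right way up on the pan's floor (within 3 mm), its centre within 38 mm of the pan's centre, at rest; the lifter stands on its blade on the bench (within 5 mm of height and 0.1 rad), released and at rest (horizontal distance between disc and pan below 0.038 m and z of disc in the frame of pan between -0.003 and 0.003 m and angle between disc's own z axis and vertical below 0.08 rad and linear speed of each of disc, lifter below 0.02 m/s and height (world z) of lifter between -0.005 and 0.005 m and angle between lifter's own z axis and vertical below 0.1 rad); the robot touches nothing.
It fails at once if the gripper touches the blank (contact force between any of the fingers, the arm and disc above 0.3 N).
It fails at once if the blank is dropped or thrown (faster than 0.75 m/s) (linear speed of disc above 0.75 m/s).
It fails at once if the balance is pressed hard (over 20 N by the lifter, or over 5 N by the robot) (contact force between lifter and balance above 20 N or contact force between any of the fingers, the arm and balance above 5 N).
It fails at once if the tile, the bottle or the beaker is shifted by more than 20 mm or knocked over (distance of any of tile, bottle, beaker from where it was at the start of the episode above 0.02 m).
It also fails if it takes over 72 s, if anything falls off the work surface, if the arm or the gripper's body presses on something with over 40 N, if the wrist force passes 120 N, or if a joint passes its speed limit or range.

### The arm

A 6-joint arm with a two-finger parallel gripper is mounted at the origin on the work surface. World frame = base frame: x ahead of the robot, y to its left, z up, the work surface at z = 0. Lengths are in m, angles in rad, forces in N, time in s.
With the tool pointing down it reaches from about 0.375 to 0.975 m from the base axis. Payload 3.8 kg.
Tool frame: the origin (TCP) lies on the centre line of the jaws, within the pads' length; the fingertips stand 17 mm ahead of it and the grasp point (between the pads) lies 2 mm behind it (bot.tip_extent is the distance from the TCP to the fingertips, in m); z points along the fingers, y is the line along which they close (so a half turn about z gives the same grasp; the last joint's range is limited). The gripper opens to 85 mm and grips with 20 to 120 N. Pads are 22 mm wide; open, the fingers measure 114 mm over their backs; the gripper's body (76 mm by 85 mm) begins 54 mm behind the grasp point. The pads swing forward as they close: fully open they stand 13 mm farther back than shut.
Start: joints at [-1.322, 0.264, 1.604, -0, 1.274, -0.037], TCP at [0.19, -0.648, 0.248] pointing down, gripper open.
Joint ranges: [-2.63, 2.63], [-0.94, 2.18], [0.31, 2.57], [-1.31, 4.45], [0, 2.66], [-2.55, 2.55]. Speed limits (rad/s): [2.57, 2.57, 3.14, 3.14, 3.14, 3.14].

### API

Orientations are given as a rotation vector (axis times angle).
In Python, from workcell import readout, read_camera, finish_job, bot gives the robot as it stands.
- The arm moves only by the tool jog_arm, never from a script. Its argument "deltas" is one flat list of numbers, 7 for each row, row after row: the shift along the tool's x, y, z in m, then the turn, a rotation vector about the tool's x, y, z in degrees, then the gripper command: -1 is shut, 1 is fully open, values between are in proportion. A call has 1 to 8 rows; each row is the pose to reach, as a shift and turn from the pose commanded when the call began, along the tool's axes at that moment; what a row does not reach only later rows make up. A row lasts 1/10 s, in which the tool goes at most 50 mm and 8.59 degrees, less where a joint would pass 70% of its speed; a pose out of reach is approached as far as the arm can. A call with a gripper value outside its range is refused whole. The fingers move at their own pace and stop on an object; "squeeze" is the grip in N (left out, the last holds). Time passes only in rows, so rows that repeat a pose let the fingers close. It gives the time, the measured TCP pose, the force, the opening and the grip force at its end, in the units of the state.
- readout.read_state(): the state, without advancing time (a new reading comes with each control period).
- read_camera(name): name is "scene" or "top" or "wrist"; returns a dict with "color" (480x640x3 uint8, blue, green, red), "fx", "fy", "cx", "cy" (pixels), "origin" and "attitude" of the camera in the world. Camera axes: x right, y down, z forward; pixel columns grow to the right and rows downward; lengths in m; the calibration is good to about 2 mm. A picture is of the moment at which its call begins. There is no depth.
- finish_job(): hands the job in; it is judged then, once.
The state is a dict: "time": time; "q": joint angles; "joint_vel": joint speeds; "joint_torque": joint torques, N m; "tool_pos": TCP position; "tcp_rot": TCP orientation; "wrist_force": force on the tool from outside, world axes, zero at the start; "torque": the same for the moment, N m; "width": opening from 0.0 (shut) to 1.0 (fully open); "grip_force": force on a finger pad.
Only numpy, scipy, OpenCV 4.12 (cv2) and the standard library are available. Lean on these libraries where they do the work, as an engineer would, in place of code of your own. Each camera call takes 0.05 s, during which the arm holds its last target. There are 200 camera calls.

## Working session

There is one attempt and no reset: what is moved stays moved. The work goes in short steps, Python scripts to look and compute and a tool call to move; the robot and the scene stay as the last step left them, time stands still between calls to the robot, and variables do not carry over. Pictures are saved under pics/ and viewed, at most 10 in all, crops included, and the job is handed in when it is done.

Besides the shell and the picture viewer there is one more tool, called after "Call:" as name(argument=value, ...) on one line, values as JSON. jog_arm: Moves the arm, as the interface text tells. Its arguments: {"type":"object","properties":{"deltas":{"type":"array"},"squeeze":{"type":"number"}},"required":["deltas"]}

```bash
ls; mkdir -p pics
python3 - <<'E'
from workcell import readout, read_camera
import cv2,numpy as np
ims=[]
for n in("scene","top"):
    c=read_camera(n);cv2.imwrite(f"pics/{n}0.png",c["color"])
    print(n,c["fx"],c["fy"],c["cx"],c["cy"],np.round(c["origin"],4),np.round(c["attitude"],4))
s=readout.read_state();print({k:np.round(v,3) for k,v in s.items()})
E
```

```text
pics
scene 592.1350583023622 592.1350583023622 324.6630722231142 234.2904815312894 [ 1.5931 -0.0181  0.9298] [-1.7213 -1.6195  0.8155]
top 515.8553149599477 515.8553149599477 315.67568981005195 234.96296059328938 [0.3138 0.0454 1.0756] [-2.1019  2.1642 -0.2056]
{'time': np.float64(0.1), 'q': array([-1.322,  0.265,  1.605,  0.   ,  1.274, -0.037]), 'joint_vel': array([ 0.001, -0.001, -0.004, -0.001,  0.   , -0.001]), 'joint_torque': array([ 0.0000e+00, -5.1671e+01, -3.6859e+01,  0.0000e+00,  6.0000e-03,
       -0.0000e+00]), 'tool_pos': array([ 0.19 , -0.647,  0.247]), 'tcp_rot': array([-3.108, -0.447,  0.   ]), 'wrist_force': array([-0.004,  0.43 , -0.684]), 'torque': array([-0.003,  0.029, -0.063]), 'grip_force': np.float64(0.0), 'width': np.float64(0.997)}
```

View pics/top0.png

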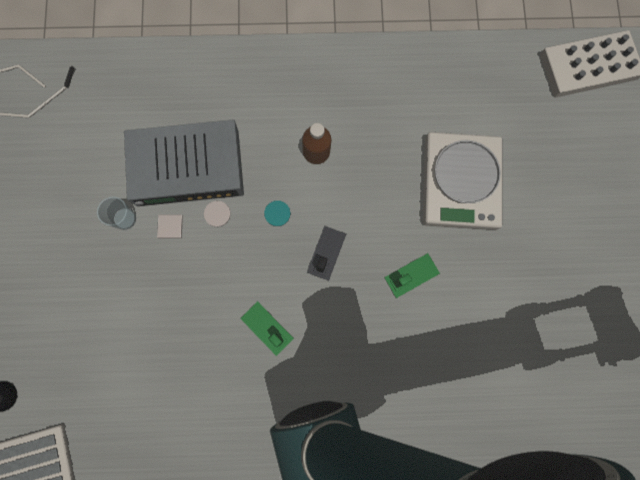

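View pics/scene0.png

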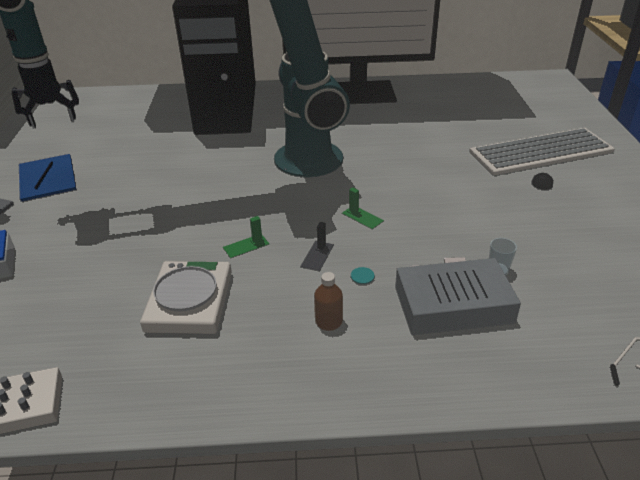

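The top view shows:
- **Lifter candidates:** dark grey at (327,253), green at (412,275) and green at (267,328). The dark steel one at (327,253) fits, since green is excluded.
- **Disc candidates:** white round at (217,213), turquoise at (277,213). The white one fits.
- **Other things:** tile (170,227), beaker (118,213), bottle (317,145), pan (466,172), potentiostat (183,163).

Next I measure these and confirm with one enlarged crop.

```bash
cat > h.py <<'E'
import cv2,numpy as np
from scipy.spatial.transform import Rotation as R
from workcell import readout, read_camera
def ray(c,px,z):
    px=np.atleast_2d(np.asarray(px,float))
    d=np.c_[(px[:,0]-c["cx"])/c["fx"],(px[:,1]-c["cy"])/c["fy"],np.ones(len(px))]@R.from_rotvec(c["attitude"]).as_matrix().T
    o=np.asarray(c["origin"]);return o+d*((z-o[2])/d[:,2])[:,None]
def proj(c,p):
    q=(np.atleast_2d(p)-c["origin"])@R.from_rotvec(c["attitude"]).as_matrix()
    return np.c_[q[:,0]/q[:,2]*c["fx"]+c["cx"],q[:,1]/q[:,2]*c["fy"]+c["cy"]]
def blob(mask,x0,y0,x1,y1):
    m=np.zeros(mask.shape,np.uint8);m[y0:y1,x0:x1]=mask[y0:y1,x0:x1]
    cs,_=cv2.findContours(m,cv2.RETR_EXTERNAL,cv2.CHAIN_APPROX_NONE)
    return max(cs,key=cv2.contourArea)
E
python3 - <<'E'
from h import *
c=read_camera("top");im=c["color"];np.set_printoptions(precision=4,suppress=True)
g=im.astype(int);mn=g.min(2);mx=g.max(2)
for n,b,z in(("disc",(198,195,240,235),.008),("tile",(150,205,190,245),.008)):
    k=blob((mn>165).astype(np.uint8),*b)
    r=cv2.minAreaRect(k);w=ray(c,cv2.boxPoints(r),z)
    print(n,r,ray(c,[r[0]],z)[0],np.linalg.norm(w[1]-w[0]),np.linalg.norm(w[2]-w[1]),w[:,:2].tolist())
k=blob((mx<95).astype(np.uint8),300,220,352,284);r=cv2.minAreaRect(k);w=ray(c,cv2.boxPoints(r),.002)
print("lifter",r,ray(c,[r[0]],.002)[0],np.linalg.norm(w[1]-w[0]),np.linalg.norm(w[2]-w[1]),w[:,:2].tolist())
print("bench colour",im[300,150],im[200,350],"pan",im[172,466],"panel",im[202,160],im[253,333],im[265,320])
print("pan approx",ray(c,[[466,172]],.055),"bottle",ray(c,[[318,128]],.13),ray(c,[[317,160]],0))
print("turq",ray(c,[[277,213]],.008),"beaker",ray(c,[[110,210],[123,217]],0))
a=cv2.resize(im[100:300,90:350],None,fx=3,fy=3,interpolation=cv2.INTER_CUBIC)
cv2.imwrite("pics/crop1.png",a)
E
```

```text
Traceback (most recent call last):
  File "h.py", line 14, in blob
    return max(cs,key=cv2.contourArea)
ValueError: max() iterable argument is empty
```

Run:
```python
from h import *
c=read_camera("top");im=c["color"];np.set_printoptions(precision=4,suppress=True)
print("disc",im[213,217],"tile",im[227,170],"bench",im[240,220],im[300,150],"pan",im[172,466],"panel",im[202,160],"blade",im[240,333],"hand",im[265,320],"body",im[160,140],"turq",im[213,277])
a=cv2.resize(im[100:300,90:350],None,fx=3,fy=3,interpolation=cv2.INTER_CUBIC)
cv2.imwrite("pics/crop1.png",a)
```

```text
disc [147 154 164] tile [150 156 166] bench [124 130 129] [126 131 131] pan [139 139 142] panel [35 44 36] blade [69 70 69] hand [47 48 49] body [110 109 105] turq [116 119  52]
```

View pics/crop1.png

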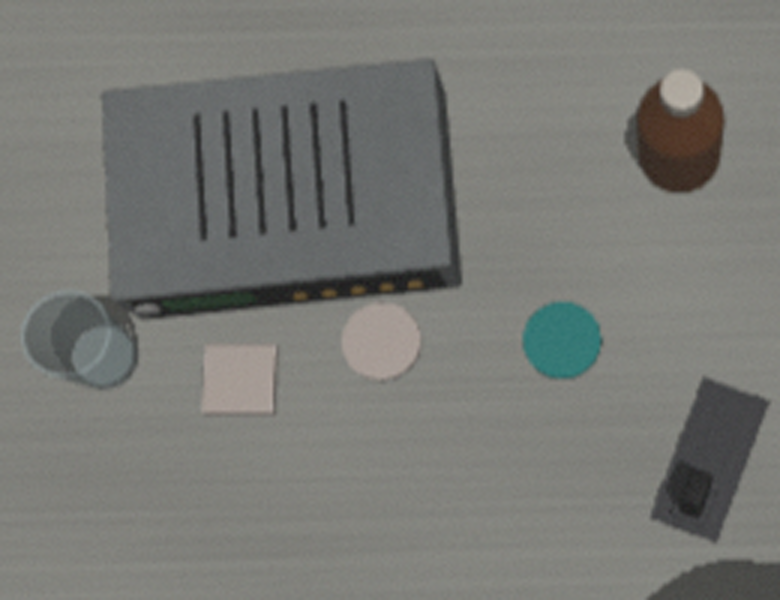

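The crop confirms both choices. The round white blank is at (381,341), with the square tile at (239,379) and the turquoise look-alike at (562,341). The dark lifter at (710,460) has its handle near the lower-left end, so its nose points up-right.

Run:
```python
from h import *
c=read_camera("top");im=c["color"];np.set_printoptions(precision=4,suppress=True)
g=im.astype(int);mx=g.max(2);wh=((g[:,:,2]-g[:,:,0]>8)&(g[:,:,2]>140)).astype(np.uint8)
def rep(n,k,z):
    r=cv2.minAreaRect(k);w=ray(c,cv2.boxPoints(r),z)
    print(n,ray(c,[r[0]],z)[0,:2],"sides",np.linalg.norm(w[1]-w[0]),np.linalg.norm(w[2]-w[1]),w[:,:2].tolist())
rep("disc",blob(wh,198,195,240,235),.008);rep("tile",blob(wh,150,205,190,245),.008)
rep("lifter",blob((mx<98).astype(np.uint8),300,220,352,284),.002)
# handle top
rep("handle",blob((mx<60).astype(np.uint8),300,220,352,284),.07)
# bench/panel lower edge
pts=[]
for x in range(140,240,8):
    col=mx[195:215,x]; pts.append((x,195+np.where(col<70)[0].max()+.5 if (col<70).any() else np.nan))
pts=np.array(pts);pts=pts[~np.isnan(pts[:,1])];w=ray(c,pts,0)
print("panel",w[:,:2].tolist(),np.polyfit(w[:,1],w[:,0],1))
# pan rim ellipse
b=cv2.medianBlur(cv2.cvtColor(im,cv2.COLOR_BGR2GRAY),3)[130:215,425:508]
ci=cv2.HoughCircles(b,cv2.HOUGH_GRADIENT,1,50,param1=80,param2=15,minRadius=25,maxRadius=42)
for q in ci[0]: print("pan",q,ray(c,[[q[0]+425,q[1]+130]],.057)[0],q[2]/c["fx"]*1.02)
print("beaker",ray(c,[[123,217]],0),"bottle",ray(c,[[317,145]],.08),"turq",ray(c,[[277,213]],.008))
print(im[196:212:1,170].max(1), im[170,425:506:2].max(1))
```

```text
disc [0.5592 0.237 ] sides 0.05301411617782544 0.054191271438175564 [[0.5871743508290731, 0.2635915679575956], [0.5857125793161206, 0.21059760850786308], [0.5315213087515014, 0.21060733878294674], [0.5329974285706787, 0.2631347433994601]]
tile [0.5351 0.3366] sides 0.05054515529747273 0.04725166123217189 [[0.5594766913342695, 0.3623264775479843], [0.5580682903160339, 0.311800948054297], [0.510822938505004, 0.31102879427948577], [0.5122431509712705, 0.3611651310650012]]
lifter [0.4697 0.0083] sides 0.1068261719625885 0.05161195050813971 [[0.43033454764216844, 0.05190083429772395], [0.5293573009196799, 0.011821845419240216], [0.5095486976722431, -0.03583749440665643], [0.41110401879806957, 0.00493357036734654]]
handle [0.4403 0.0246] sides 0.030936696360055638 0.02816448171784492 [[0.4333359245363246, 0.04421458689265009], [0.460637387632131, 0.029664353406461685], [0.4472182929812232, 0.004902165918584181], [0.4200377023343074, 0.019547560868107796]]
panel [[0.5830965191979494, 0.4013607558328203], [0.584820922164164, 0.3844135979106531], [0.5865471063250565, 0.3674489346906621], [0.5882750744418376, 0.3504667390361023], [0.5878044436864074, 0.333424216387358], [0.589534235458581, 0.3164128940428086], [0.5912658170545446, 0.29938397000196165], [0.5929991912536448, 0.2823374169318379], [0.5947343608409861, 0.26527320744283617], [0.5964713286074451, 0.24819131408858708], [0.5960007330064327, 0.23108525335140873], [0.5977395402658665, 0.21397400052919907], [0.5994801516367533, 0.19684499380872122]] [-0.0782  0.6149]
pan [41.5 39.5 34.3] [ 0.6266 -0.2854  0.057 ] 0.067821346
beaker [[0.559  0.4366 0.    ]] bottle [[0.6792 0.0215 0.08  ]] turq [[0.5568 0.1091 0.008 ]]
[ 58  49  53  54  56  41  50 108 130 132 132 130 130 133 131 134] [ 77 126 171 126  93 126 142 145 145 142 144 143 143 143 145 146 146 145
 142 145 145 144 143 142 143 142 144 145 143 145 143 144 145 144 144 143
  88 130 159 127 131]
```

```bash
cat >> h.py <<'E'
def go(p,yaw,pitch=0):
    """shift (mm) & turn (deg) in tool axes from present pose to TCP p, tool x along yaw, pitch>0 nose down"""
    s=readout.read_state();R0=R.from_rotvec(s["tcp_rot"])
    T=R.from_euler("ZYX",[yaw,pitch,180],degrees=True)
    print("t",round(s["time"],2),"dp mm",np.round(R0.inv().apply(np.array(p)-s["tool_pos"])*1e3,1),"turn",np.round((R0.inv()*T).as_rotvec(degrees=True),1))
E
python3 -c "
from h import *
go([.4405,.0201,.16],-22)"
```

```text
t 0.25 dp mm [ 428.3 -569.7   88.3] turn [-0.1  0.  38.4]
```

Call:
jog_arm(deltas=[0.03,-0.04,0.006,0,0,5,1,0.06,-0.08,0.012,0,0,10,1,0.09,-0.12,0.018,0,0,15,1,0.12,-0.16,0.025,0,0,20,1,0.15,-0.2,0.031,0,0,25,1,0.18,-0.239,0.037,0,0,30,1,0.21,-0.279,0.043,0,0,35,1,0.24,-0.319,0.049,0,0,38.4,1], squeeze=80)

```text
time: 1.05
tool_pos: [0.3301, -0.2741, 0.1995]
tcp_rot: [3.082, -0.606, 0.001]
wrist_force: [1.2, -0.8, -0.9]
width: 1.003
grip_force: 0.0
```

```bash
python3 -c "
from h import *
go([.4405,.0201,.16],-22)"
```

```text
t 1.05 dp mm [  -9.2 -314.1   39.4] turn [ 0.  -0.  -0.2]
```

Call:
jog_arm(deltas=[-0.001,-0.04,0.005,0,0,0,1,-0.003,-0.085,0.01,0,0,0,1,-0.004,-0.13,0.015,0,0,0,1,-0.005,-0.175,0.02,0,0,0,1,-0.006,-0.22,0.026,0,0,0,1,-0.007,-0.265,0.032,0,0,0,1,-0.008,-0.3,0.037,0,0,0,1,-0.009,-0.312,0.039,0,0,0,1])

```text
time: 1.85
tool_pos: [0.439, 0.0194, 0.1603]
tcp_rot: [-3.084, 0.595, 0.0]
wrist_force: [0.9, -0.4, 0.5]
width: 0.997
grip_force: 0.0
```

Run:
```python
from h import *
c=read_camera("wrist");cv2.imwrite("pics/w1.png",c["color"])
go([.4405,.0201,.042],-22)
for n,p in(("hand",[.4405,.0201,.074]),("nose",[.5193,-.0117,.001])): print(n,proj(c,p))
```

```text
t 1.9 dp mm [  1.3  -1.2 118.1] turn [-0.   0.   0.2]
hand [[313.31845038 251.11334835]]
nose [[314.12834857 109.88770442]]
```

View pics/w1.png

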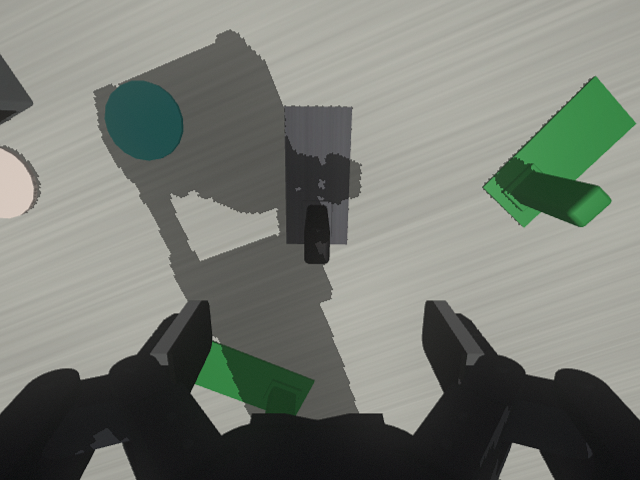

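The wrist view shows the handle top near (316,250) and the blade's front edge centred at (318,107). Both are within 1–1.5 mm of the prediction, so I descend and grip.

Call:
jog_arm(deltas=[0.001,0,0.04,0,0,0,1,0.001,0,0.08,0,0,0,1,0.001,0,0.105,0,0,0,1,0.001,0,0.116,0,0,0,1,0.001,0,0.116,0,0,0,0,0.001,0,0.116,0,0,0,-1,0.001,0,0.116,0,0,0,-1,0.001,0,0.116,0,0,0,-1], squeeze=60)

```text
time: 2.7
tool_pos: [0.4409, 0.0161, 0.0461]
tcp_rot: [-3.083, 0.6, -0.005]
wrist_force: [0.1, -0.0, -0.5]
width: 0.331
grip_force: 0.0
```

Call:
jog_arm(deltas=[0,0,0,0,0,0,-1,0,0,0,0,0,0,-1,0,0,0,0,0,0,-1,0,0,0,0,0,0,-1])

```text
time: 3.1
tool_pos: [0.4409, 0.0163, 0.0459]
tcp_rot: [-3.083, 0.6, -0.004]
wrist_force: [-1.1, 0.2, 7.1]
width: 0.18
grip_force: 59.5
```

Run:
```python
from h import *
c=read_camera("top");im=c["color"];mx=im.max(2)
s=readout.read_state();print(s["tool_pos"],s["tcp_rot"],s["grip_force"],s["width"])
c=read_camera("wrist");cv2.imwrite("pics/w2.png",c["color"])
```

```text
[0.44085048 0.01629888 0.04592448] [-3.08341679  0.59970163 -0.00424949] 59.523791670799255 0.17921369279639737
```

View pics/w2.png

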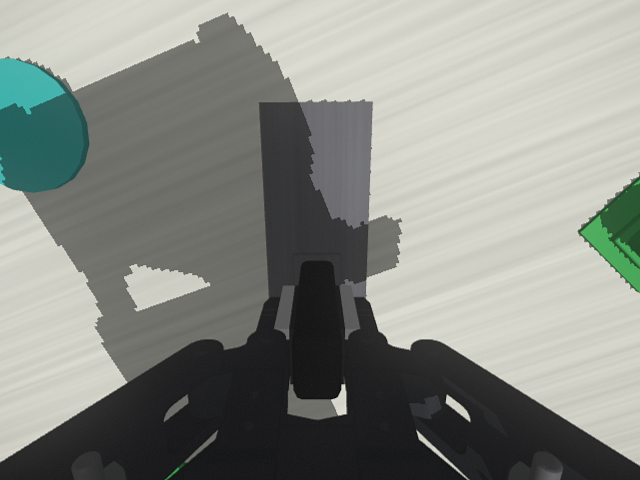

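The lifter is gripped at 59.5 N. The front-edge corners are at about (260,102) and (372,101). I cast them to get the nose relative to the TCP.

Run:
```python
from h import *
np.set_printoptions(precision=4,suppress=True)
c=read_camera("wrist");s=readout.read_state();R0=R.from_rotvec(s["tcp_rot"])
w=ray(c,[[260,102],[372,101]],.002);print(w,np.linalg.norm(w[0]-w[1]))
t=R0.inv().apply(w-s["tool_pos"]);print("tool frame",t)
# disc-approach: yaw 4.5, direction n
n=np.array([np.cos(np.radians(4.5)),np.sin(np.radians(4.5)),0]);d=np.array([.5592,.237,0])
off=t.mean(0);print("nose ahead",off)
pre=d-n*(.028+.03)-n*off[0];pre[2]=s["tool_pos"][2]
print("pre TCP",pre);go([pre[0]-.0,pre[1],.1],4.5)
```

```text
[[ 0.5293  0.0064  0.002 ]
 [ 0.5112 -0.0393  0.002 ]] 0.04912351599562566
tool frame [[ 0.0856 -0.024   0.0442]
 [ 0.086   0.0252  0.0441]]
nose ahead [0.0858 0.0006 0.0441]
pre TCP [0.4159 0.2257 0.0459]
t 3.25 dp mm [-101.5 -184.8  -54.2] turn [ -0.   -0.2 -26.5]
```

Call:
jog_arm(deltas=[0,0,-0.025,0,0,0,-1,0,0,-0.054,0,0,0,-1,-0.02,-0.035,-0.054,0,0,-5,-1,-0.04,-0.07,-0.054,0,0,-10,-1,-0.06,-0.11,-0.054,0,0,-16,-1,-0.08,-0.145,-0.054,0,0,-22,-1,-0.095,-0.173,-0.054,0,0,-26,-1,-0.1015,-0.185,-0.054,0,0,-26.5,-1])

```text
time: 4.05
tool_pos: [0.4142, 0.2282, 0.0987]
tcp_rot: [-3.138, -0.129, -0.0]
wrist_force: [0.1, -0.7, -1.6]
width: 0.179
grip_force: 58.8
```

Run:
```python
from h import *
go([.4159,.2257,.050],4.5,1.5)
c=read_camera("wrist");cv2.imwrite("pics/w3.png",c["color"])
```

```text
t 4.05 dp mm [ 1.5  2.7 48.7] turn [-0.  -1.5  0.2]
```

View pics/w3.png

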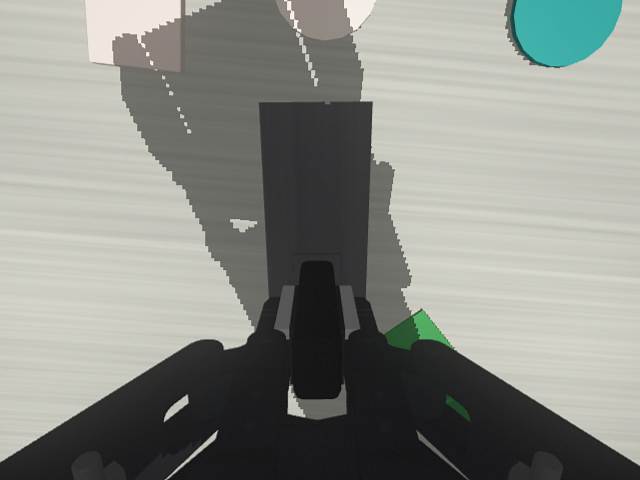

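Call:
jog_arm(deltas=[0.001,0.003,0.02,0,-1,0,-1,0.001,0.004,0.035,0,-1.5,0.2,-1,0.001,0.004,0.044,0,-1.5,0.2,-1,0.001,0.004,0.049,0,-1.5,0.2,-1,0.001,0.004,0.05,0,-1.5,0.2,-1,0.001,0.004,0.05,0,-1.5,0.2,-1])

```text
time: 4.7
tool_pos: [0.4163, 0.2217, 0.0487]
tcp_rot: [3.138, 0.116, -0.041]
wrist_force: [1.4, 0.2, -1.1]
width: 0.179
grip_force: 58.9
```

Run:
```python
from h import *
s=readout.read_state();print(s["tool_pos"],s["wrist_force"],s["torque"])
R0=R.from_rotvec(s["tcp_rot"])
print("nose bottom",s["tool_pos"]+R0.apply([.0858,.0006,.046]))
c=read_camera("wrist");im=c["color"].astype(int)
m=((im[:,:,2]-im[:,:,0]>5)&(im[:,:,2]>120)).astype(np.uint8)
k=blob(m,215,0,440,110);x,y,w,h=cv2.boundingRect(k);print("disc box",x,y,w,h)
go([.4159,.2257,.050],4.5,1.5)
```

```text
[0.41626799 0.22170498 0.04866502] [ 1.44774124  0.1627022  -1.05598741] [-0.02618953 -0.01043138 -0.0207999 ]
nose bottom [5.00664097e-01 2.27355864e-01 4.63731433e-04]
disc box 371 0 69 110
t 4.75 dp mm [-0.3 -3.8 -1.1] turn [-0.  -0.  -0.3]
```

Run:
```python
from h import *
c=read_camera("wrist");im=cv2.GaussianBlur(c["color"],(5,5),0).astype(float)
r=im[:,:,2]/(im[:,:,0]+1);m=((r>1.06)&(im[:,:,2]>80)).astype(np.uint8)
k=blob(m,200,0,440,104);print(cv2.boundingRect(k),cv2.contourArea(k))
p=k[:,0,:];p=p[(p[:,1]>2)&(p[:,1]<101)];w=ray(c,p,.006)[:,:2]
A=np.c_[2*w,np.ones(len(w))];s=np.linalg.lstsq(A,(w**2).sum(1),rcond=None)[0]
print("centre",s[:2],"rad",np.sqrt(s[2]+s[0]**2+s[1]**2), "tile?", r[20,120], r[300,600])
cv2.imwrite("pics/w4.png",c["color"])
```

```text
(269, 0, 81, 18) 843.0
centre [0.55815328 0.23423317] rad 0.025839158291130693 tile? 1.1142857142857143 1.0480769230769231
```

View pics/w4.png

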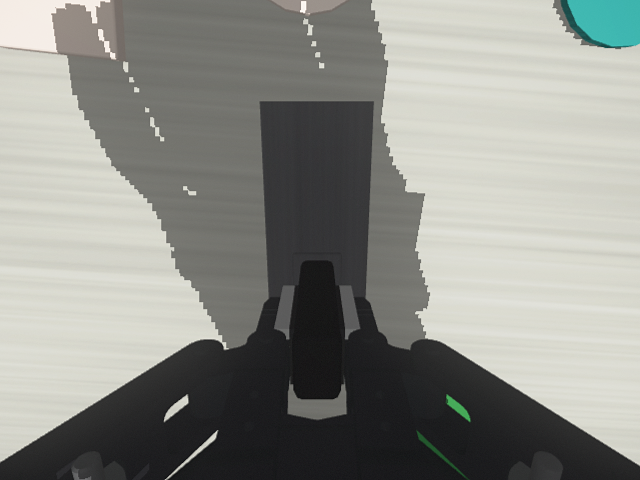

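Disc is about (309,0) against the nose at 316, so it lies about 3 mm to tool −y. I correct that and advance level.

Call:
jog_arm(deltas=[0.005,-0.001,0.0004,0,0,0,-1,0.013,-0.003,0.0003,0,0,0,-1,0.02,-0.003,0,0,0,0,-1,0.026,-0.003,0,0,0,0,-1,0.031,-0.003,-0.0003,0,0,0,-1,0.035,-0.003,-0.0005,0,0,0,-1,0.039,-0.003,-0.0006,0,0,0,-1,0.043,-0.003,-0.0007,0,0,0,-1])

```text
time: 5.6
tool_pos: [0.4587, 0.228, 0.048]
tcp_rot: [3.138, 0.117, -0.042]
wrist_force: [-0.2, -0.6, -0.3]
width: 0.181
grip_force: 58.9
```

Call:
jog_arm(deltas=[0.004,0,-0.0001,0,0,0,-1,0.008,0,-0.0002,0,0,0,-1,0.012,0,-0.0003,0,0,0,-1,0.016,0,-0.0004,0,0,0,-1,0.02,0,-0.0005,0,0,0,-1,0.024,0,-0.0006,0,0,0,-1])

```text
time: 6.2
tool_pos: [0.4829, 0.2299, 0.048]
tcp_rot: [3.138, 0.117, -0.041]
wrist_force: [0.3, -0.7, -1.3]
width: 0.18
grip_force: 58.8
```

Run:
```python
from h import *
s=readout.read_state();R0=R.from_rotvec(s["tcp_rot"])
n=s["tool_pos"]+R0.apply([.0858,.0006,.046]);print("nose bottom",n,"to panel",.6149-.0782*n[1]-n[0], s["wrist_force"])
c=read_camera("wrist");im=c["color"];cv2.imwrite("pics/w5.png",im)
```

```text
nose bottom [ 5.67224849e-01  2.35607352e-01 -2.40910169e-04] to panel 0.029250656027614563 [ 0.25139479 -0.65415572 -1.29205504]
```

View pics/w5.png

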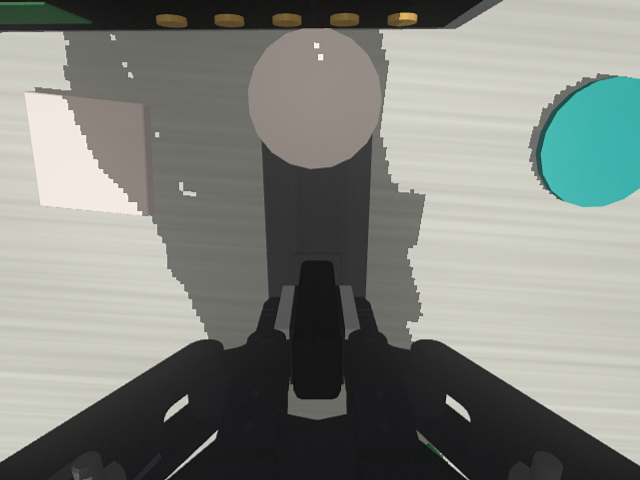

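The picture shows the disc centred on the blade at (316,98) and touching the panel at its upper edge (y≈28). The blade's front edge is at about y=100, half way under. I push on by about 25 mm.

Call:
jog_arm(deltas=[0.004,0,-0.0001,0,0,0,-1,0.008,0,-0.0002,0,0,0,-1,0.012,0,-0.0003,0,0,0,-1,0.016,0,-0.0004,0,0,0,-1,0.02,0,-0.0005,0,0,0,-1,0.023,0,-0.0006,0,0,0,-1,0.025,0,-0.0006,0,0,0,-1,0.025,0,-0.0006,0,0,0,-1])

```text
time: 7.05
tool_pos: [0.508, 0.2318, 0.0481]
tcp_rot: [3.138, 0.117, -0.041]
wrist_force: [0.9, 0.1, -1.0]
width: 0.182
grip_force: 58.8
```

```bash
cat >> h.py <<'E'
def look(name=None):
    np.set_printoptions(precision=4,suppress=True)
    s=readout.read_state();R0=R.from_rotvec(s["tcp_rot"]);n=s["tool_pos"]+R0.apply([.0858,.0006,.046])
    print("nose bottom",n,"to panel",.6149-.0782*n[1]-n[0],s["wrist_force"],round(s["time"],2))
    c=read_camera("wrist");im=c["color"]
    b=cv2.GaussianBlur(im,(5,5),0).astype(float);m=((b[:,:,2]/(b[:,:,0]+1)>1.06)&(b[:,:,2]>70)).astype(np.uint8)
    k=blob(m,160,0,480,260);print("disc px box",cv2.boundingRect(k),"area",cv2.contourArea(k))
    if name:cv2.imwrite(f"pics/{name}.png",im)
E
python3 -c "
from h import *
look('w6')"
```

```text
nose bottom [ 0.5924  0.2375 -0.0001] to panel 0.003952079888652427 [ 0.9123  0.1342 -1.0344] 7.05
disc px box (251, 94, 129, 131) area 13110.5
```

Call:
jog_arm(deltas=[0,0,-0.002,0,0,0,-1,-0.001,0,-0.006,0,1,0,-1,-0.004,0,-0.012,0,2.5,0,-1,-0.009,0,-0.022,0,4,0,-1,-0.016,0,-0.034,0,5.5,0,-1,-0.024,0,-0.046,0,5.5,0,-1,-0.03,0,-0.056,0,5.5,0,-1,-0.034,0,-0.062,0,5.5,0,-1])

```text
time: 7.9
tool_pos: [0.4753, 0.2297, 0.1126]
tcp_rot: [-3.134, -0.117, -0.112]
wrist_force: [0.6, -0.3, -2.3]
width: 0.178
grip_force: 58.7
```

```bash
python3 -c "
from h import *
look('w7')
go([.45,.1,.16],-10,-4)
go([.46,-.08,.16],-20,-4)
"
```

```text
nose bottom [0.564  0.2358 0.0728] to panel 0.032456033956106856 [ 0.5694 -0.2757 -2.3016] 7.9
disc px box (251, 94, 128, 131) area 12847.0
t 7.95 dp mm [-31.6 127.5 -49.4] turn [-1.1 -0.1 14.2]
t 7.95 dp mm [-35.1 307.8 -49.8] turn [-1.8 -0.1 24.2]
```

The disc still sits in the same place on the blade (box 251..379, 94..225). I carry it with gentle ramps.

Call:
jog_arm(deltas=[-0.001,0.008,-0.003,0,0,0.6,-1,-0.003,0.024,-0.009,-0.1,0,1.9,-1,-0.006,0.047,-0.017,-0.3,0,3.6,-1,-0.009,0.074,-0.026,-0.4,0,5.7,-1,-0.012,0.101,-0.034,-0.6,0,7.8,-1,-0.015,0.126,-0.042,-0.7,0,9.8,-1,-0.017,0.145,-0.047,-0.8,0,11.3,-1,-0.018,0.155,-0.05,-0.9,0,12,-1])

```text
time: 8.75
tool_pos: [0.4652, 0.0708, 0.1597]
tcp_rot: [3.126, -0.218, 0.109]
wrist_force: [1.0, -0.3, -1.6]
width: 0.177
grip_force: 58.7
```

```bash
python3 -c "
from h import *
look()
go([.48,-.1,.16],-18,-4)
"
```

```text
nose bottom [0.553  0.0578 0.1198] to panel 0.05738035337475478 [ 0.955  -0.3141 -1.632 ] 8.75
disc px box (251, 96, 103, 130) area 9929.5
t 8.8 dp mm [ 37.9 166.7   3.1] turn [-0.6 -0.  10. ]
```

Call:
jog_arm(deltas=[0.002,0.008,0,0,0,0.5,-1,0.006,0.025,0,-0.1,0,1.5,-1,0.012,0.05,0.001,-0.2,0,3,-1,0.018,0.079,0.001,-0.3,0,4.8,-1,0.025,0.108,0.002,-0.4,0,6.5,-1,0.031,0.135,0.003,-0.5,0,8.1,-1,0.036,0.156,0.003,-0.6,0,9.4,-1,0.038,0.167,0.003,-0.6,0,10,-1])

```text
time: 9.6
tool_pos: [0.4808, -0.0986, 0.1589]
tcp_rot: [3.092, -0.486, 0.107]
wrist_force: [0.5, 0.3, -1.3]
width: 0.18
grip_force: 58.7
```

```bash
python3 -c "
from h import *
look()
go([.534,-.244,.14],-24,-4)
c=read_camera('top');im=c['color'];cv2.imwrite('pics/t2.png',im[100:300,300:560])
"
```

```text
nose bottom [ 0.5651 -0.1264  0.119 ] to panel 0.05965066738394109 [ 0.4865  0.3279 -1.2576] 9.6
disc px box (251, 95, 88, 134) area 6726.5
t 9.65 dp mm [ 93.3 121.4  25.7] turn [-0.4 -0.   6.1]
```

Call:
jog_arm(deltas=[0.005,0.006,0,0,0,0.3,-1,0.015,0.019,0.002,-0.1,0,1,-1,0.029,0.037,0.006,-0.1,0,1.9,-1,0.045,0.058,0.011,-0.2,0,2.9,-1,0.061,0.079,0.016,-0.3,0,4,-1,0.076,0.099,0.021,-0.3,0,5,-1,0.088,0.114,0.024,-0.4,0,5.8,-1,0.093,0.121,0.026,-0.4,0,6.1,-1])

```text
time: 10.5
tool_pos: [0.5348, -0.2432, 0.1397]
tcp_rot: [3.058, -0.649, 0.108]
wrist_force: [-0.5, 0.5, -1.3]
width: 0.18
grip_force: 58.7
```

Run:
```python
from h import *
look('w8')
c=read_camera('wrist');print("pan centre px",proj(c,[.6266,-.2854,.051]))
# poses with nose bottom at centre - n*a, height z, pitch th
def pose(a,z,th,yaw=-24):
    T=R.from_euler("ZYX",[yaw,th,180],degrees=True);n=np.array([np.cos(np.radians(yaw)),np.sin(np.radians(yaw)),0])
    p=np.array([.6266,-.2854,z])-n*a-T.apply([.0858,.0006,.046]);print(a,z,th,p);go(p,yaw,th)
pose(.018,.075,-4);pose(.018,.060,8);pose(.018,.053,20)
```

```text
nose bottom [ 0.6157 -0.2797  0.0998] to panel 0.021076317875301065 [-0.4635  0.5391 -1.3449] 10.5
disc px box (160, 0, 320, 260) area 25422.0
pan centre px [[316.8992  90.1927]]
0.018 0.075 -4 [ 0.5293 -0.2414  0.1149]
t 10.6 dp mm [-6.4  1.2 24.2] turn [-0.1  0.   0.1]
0.018 0.06 8 [ 0.5386 -0.2456  0.1175]
t 10.6 dp mm [ 4.   1.2 22.3] turn [ -0.1 -12.    0.1]
0.018 0.053 20 [ 0.5511 -0.2511  0.1256]
t 10.6 dp mm [18.2  1.2 15.2] turn [ -0.1 -24.    0.1]
```

View pics/w8.png

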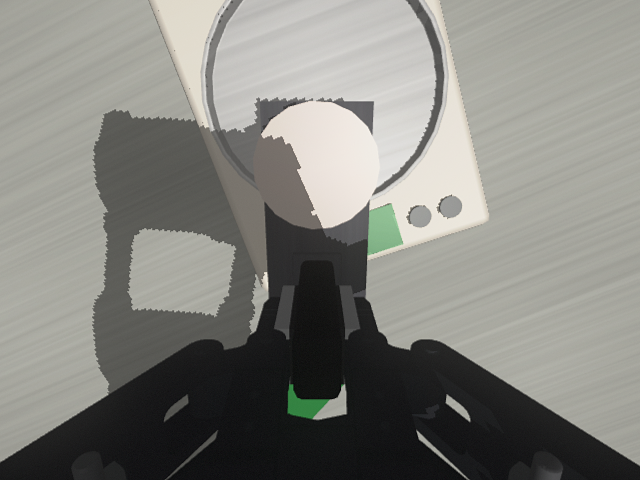

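The wrist picture shows the disc centred on the blade at (316,163), front rim at the nose. The pan spans x=204..447, so its centre is about 325 px, 3–4 mm to tool +y. I tilt and lower in stages.

Call:
jog_arm(deltas=[-0.002,0.001,0.004,0,0,0,-1,-0.004,0.002,0.01,0,-1,0,-1,-0.004,0.003,0.015,0,-3,0,-1,-0.003,0.004,0.019,0,-5.5,0,-1,-0.001,0.004,0.021,0,-8,0,-1,0.002,0.004,0.022,0,-10.5,0,-1,0.004,0.004,0.022,0,-12,0,-1,0.004,0.004,0.022,0,-12,0,-1])

```text
time: 11.4
tool_pos: [0.5377, -0.2468, 0.1176]
tcp_rot: [-3.037, 0.641, 0.213]
wrist_force: [-0.0, 0.1, -1.7]
width: 0.183
grip_force: 58.7
```

```bash
cat >> h.py <<'E'
def pose(a,z,th,yaw=-24,lat=.003):
    T=R.from_euler("ZYX",[yaw,th,180],degrees=True);n=np.array([np.cos(np.radians(yaw)),np.sin(np.radians(yaw)),0])
    p=np.array([.6266,-.2854,z])-n*a-T.apply([.0858,.0006-lat,.046]);print(a,z,th,p);go(p,yaw,th)
E
python3 - <<'E'
from h import *
look()
pose(.018,.0545,14);pose(.018,.0525,18);pose(.018,.0525,22)
E
```

```text
nose bottom [ 0.6094 -0.279   0.0601] to panel 0.02736485941814748 [-0.0123  0.1333 -1.692 ] 11.4
disc px box (160, 0, 243, 260) area 15651.5
0.018 0.0545 14 [ 0.5433 -0.2509  0.1199]
t 11.45 dp mm [ 6.8  1.4 -3.2] turn [-0.  -6.   0.2]
0.018 0.0525 18 [ 0.5476 -0.2529  0.1228]
t 11.45 dp mm [11.   1.4 -6.7] turn [ -0.  -10.    0.2]
0.018 0.0525 22 [ 0.5522 -0.2549  0.1273]
t 11.45 dp mm [ 15.4   1.4 -11.9] turn [ -0.  -14.    0.2]
```

Call:
jog_arm(deltas=[0.003,0,-0.001,0,-2,0,-1,0.005,0.001,-0.002,0,-4,0,-1,0.007,0.001,-0.003,0,-6,0,-1,0.009,0.001,-0.005,0,-8,0,-1,0.011,0.001,-0.0065,0,-10,0,-1,0.013,0.001,-0.009,0,-12,0,-1,0.0155,0.001,-0.012,0,-14,0,-1,0.0155,0.001,-0.012,0,-14,0,-1])

```text
time: 12.25
tool_pos: [0.5529, -0.2551, 0.1277]
tcp_rot: [-2.943, 0.621, 0.571]
wrist_force: [0.2, 0.3, -1.6]
width: 0.175
grip_force: 58.7
```

Run:
```python
from h import *
look('w9')
pose(.03,.0525,22);pose(.07,.0725,22);pose(.018,.0525,25)
```

```text
nose bottom [ 0.6097 -0.2808  0.0529] to panel 0.027169669228380378 [ 0.2041  0.2864 -1.5727] 12.25
disc px box (252, 62, 131, 137) area 13665.5
0.03 0.0525 22 [ 0.5413 -0.25    0.1273]
t 12.3 dp mm [-11.2   0.    4.9] turn [-0.  -0.   0.1]
0.07 0.0725 22 [ 0.5047 -0.2338  0.1473]
t 12.3 dp mm [-55.8  -0.1   1.3] turn [-0.  -0.   0.1]
0.018 0.0525 25 [ 0.5559 -0.2566  0.1305]
t 12.3 dp mm [ 2.5  0.1 -4. ] turn [-0.  -3.   0.1]
```

View pics/w9.png

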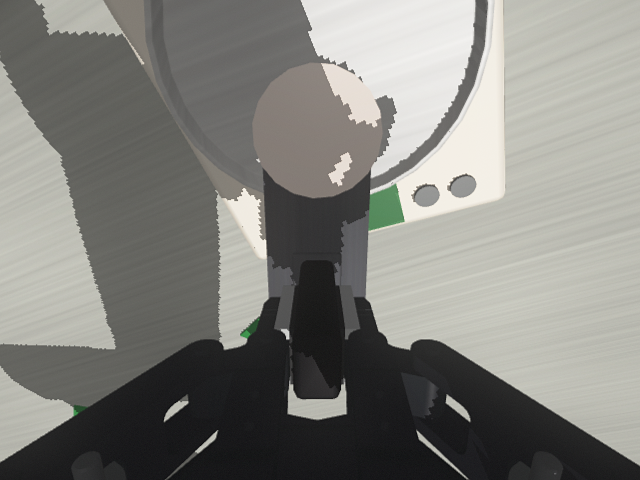

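The disc's front rim (y≈62) is now past the nose (y≈101) and down in the pan. I hold briefly to let it settle, then check.

Call:
jog_arm(deltas=[0,0,0,0,0,0,-1,0,0,0,0,0,0,-1,0,0,0,0,0,0,-1,0,0,0,0,0,0,-1])

```text
time: 12.7
tool_pos: [0.5522, -0.2551, 0.1281]
tcp_rot: [-2.943, 0.622, 0.571]
wrist_force: [0.0, 0.5, -1.3]
width: 0.181
grip_force: 58.7
```

Run:
```python
from h import *
look()
```

```text
nose bottom [ 0.609  -0.2808  0.0533] to panel 0.027853306534597277 [ 0.0328  0.4848 -1.2574] 12.7
disc px box (250, 34, 135, 143) area 14652.0
```

Call:
jog_arm(deltas=[0,0,0,0,0,0,-1,0,0,0,0,0,0,-1,0,0,0,0,0,0,-1,0,0,0,0,0,0,-1,0,0,0,0,0,0,-1])

```text
time: 13.25
tool_pos: [0.5524, -0.2552, 0.1279]
tcp_rot: [-2.943, 0.622, 0.572]
wrist_force: [-0.3, -0.2, -0.9]
width: 0.178
grip_force: 58.7
```

Run:
```python
from h import *
look()
```

```text
nose bottom [ 0.6092 -0.2809  0.0531] to panel 0.027673214620012265 [-0.3035 -0.188  -0.8637] 13.25
disc px box (250, 34, 135, 143) area 14683.5
```

Call:
jog_arm(deltas=[-0.002,0,0.001,0,0,0,-1,-0.0045,0,0.002,0,0,0,-1,-0.007,0,0.003,0,0,0,-1,-0.01,0,0.0045,0,0,0,-1,-0.013,0,0.0055,0,0,0,-1,-0.016,0,0.0065,0,0,0,-1,-0.018,0,0.0075,0,0,0,-1,-0.018,0,0.0075,0,0,0,-1])

```text
time: 14.1
tool_pos: [0.5343, -0.2471, 0.1277]
tcp_rot: [-2.943, 0.622, 0.572]
wrist_force: [0.7, 0.4, -1.2]
width: 0.18
grip_force: 58.7
```

Run:
```python
from h import *
look('w10')
```

```text
nose bottom [ 0.591  -0.2728  0.0529] to panel 0.04521179699575828 [ 0.6916  0.4227 -1.2212] 14.1
disc px box (245, 0, 134, 134) area 11744.0
```

Call:
jog_arm(deltas=[-0.0025,0,0.001,0,0,0,-1,-0.005,0,0.002,0,0,0,-1,-0.0075,0,0.003,0,0,0,-1,-0.0095,0,0.0035,0,0,0,-1,-0.012,0,0.0035,0,0,0,-1,-0.015,0,0.002,0,0,0,-1,-0.018,0,0.0005,0,0,0,-1,-0.018,0,0.0005,0,0,0,-1])

```text
time: 14.95
tool_pos: [0.5192, -0.2405, 0.1346]
tcp_rot: [-2.943, 0.622, 0.57]
wrist_force: [0.3, 0.2, -1.1]
width: 0.178
grip_force: 58.7
```

Run:
```python
from h import *
look('w11')
pose(.09,.11,22);pose(.12,.11,0)
```

```text
nose bottom [ 0.576  -0.2662  0.0599] to panel 0.059693190094351256 [ 0.2892  0.1766 -1.1118] 14.95
disc px box (160, 28, 105, 181) area 4768.0
0.09 0.11 22 [ 0.4865 -0.2256  0.1848]
t 15.0 dp mm [-52.2  -0.4 -33.3] turn [-0.  -0.   0.1]
0.12 0.11 0 [ 0.4376 -0.2039  0.156 ]
t 15.0 dp mm [-91.1  -0.5  13.4] turn [-0.  22.   0.1]
```

View pics/w11.png

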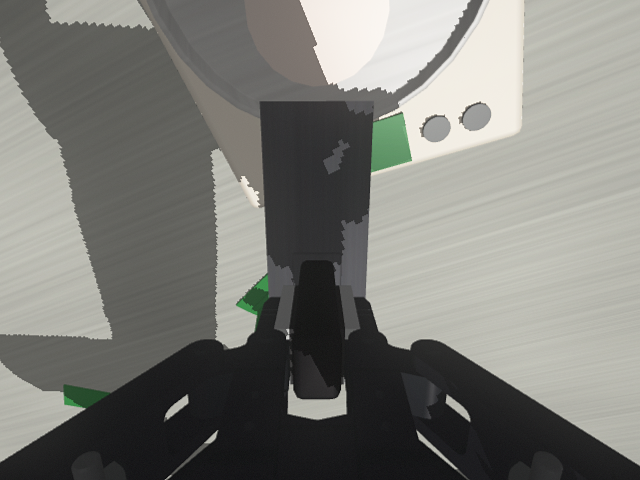

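The disc lies in the pan, rear rim at y≈85, clear of the blade's front edge at y≈101. That was my 11th picture, one over the limit of 10, so from here I use numbers only. I retreat up and level out.

Call:
jog_arm(deltas=[-0.004,0,-0.003,0,0,0,-1,-0.012,0,-0.009,0,0,0,-1,-0.024,0,-0.018,0,0,0,-1,-0.04,0,-0.028,0,0,0,-1,-0.054,0,-0.034,0,2,0,-1,-0.066,0,-0.03,0,8,0,-1,-0.078,0,-0.016,0,14,0,-1,-0.09,0,0.003,0,20,0,-1])

```text
time: 15.8
tool_pos: [0.4427, -0.2067, 0.1674]
tcp_rot: [-3.067, 0.649, 0.04]
wrist_force: [0.3, -0.5, -0.8]
width: 0.176
grip_force: 58.8
```

Run:
```python
from h import *
np.set_printoptions(precision=4,suppress=True)
go([.44,.0,.15],-22,0)
c=read_camera("top");im=c["color"];g=cv2.GaussianBlur(im,(3,3),0).astype(int)
m=((g[:,:,2]-g[:,:,0]>8)).astype(np.uint8)
k=blob(m,440,145,493,200);r=cv2.minAreaRect(k);print("disc",r,ray(c,[r[0]],.059)[0],"dist to pan",np.linalg.norm(ray(c,[r[0]],.059)[0,:2]-[.6266,-.2854]))
```

```text
t 15.8 dp mm [ -85.7 -187.9   19.8] turn [-0.1  1.5 -1.9]
disc ((461.1082458496094, 177.99295043945312), (20.955080032348633, 26.387876510620117), 22.833650588989258) [ 0.6082 -0.2722  0.059 ] dist to pan 0.022693314072196775
```

Call:
jog_arm(deltas=[-0.01,-0.022,0.001,0,0.3,0,-1,-0.022,-0.048,0.003,0,0.6,-0.4,-1,-0.036,-0.08,0.006,0,1,-0.8,-1,-0.05,-0.112,0.01,0,1.5,-1.2,-1,-0.064,-0.142,0.014,0,1.5,-1.6,-1,-0.076,-0.168,0.017,0,1.5,-1.9,-1,-0.084,-0.184,0.019,0,1.5,-1.9,-1,-0.086,-0.188,0.02,0,1.5,-1.9,-1])

```text
time: 16.65
tool_pos: [0.4387, 0.0023, 0.1491]
tcp_rot: [-3.081, 0.595, 0.014]
wrist_force: [0.3, 0.4, -0.6]
width: 0.178
grip_force: 58.9
```

Run:
```python
from h import *
np.set_printoptions(precision=4,suppress=True)
go([.44,.0,.0465],-22,0)
c=read_camera("top");im=c["color"];g=cv2.GaussianBlur(im,(3,3),0).astype(int)
m=((g[:,:,2]-g[:,:,0]>8)).astype(np.uint8)
k=blob(m,440,145,493,200);r=cv2.minAreaRect(k);w=ray(c,cv2.boxPoints(r),.059);print("disc",r,ray(c,[r[0]],.059)[0],np.linalg.norm(w[0]-w[1]),np.linalg.norm(w[2]-w[1]),"dist",np.linalg.norm(ray(c,[r[0]],.059)[0,:2]-[.6266,-.2854]))
```

```text
t 16.65 dp mm [  3.    1.9 102.6] turn [-0.1  0.5  0.2]
disc ((464.0, 179.0), (26.0, 26.0), 90.0) [ 0.6059 -0.2779  0.059 ] 0.05370529692691014 0.055358098650568004 dist 0.022036765968886523
```

The disc is round, 54 × 55 mm as seen, so it lies flat. It is 22 mm from the pan centre. I set the lifter down.

Call:
jog_arm(deltas=[0,0,0.02,0,0.2,0,-1,0,0,0.05,0,0.5,0,-1,0,0,0.075,0,0.5,0,-1,0,0,0.09,0,0.5,0,-1,0,0,0.097,0,0.5,0,-1,0,0,0.1,0,0.5,0,-1,0,0,0.102,0,0.5,0,-1,0,0,0.1025,0,0.5,0,-1])

```text
time: 17.5
tool_pos: [0.4389, 0.001, 0.0464]
tcp_rot: [-3.082, 0.599, -0.003]
wrist_force: [0.2, 0.1, -0.2]
width: 0.178
grip_force: 58.9
```

Run:
```python
from h import *
s=readout.read_state();print(s["tool_pos"],s["wrist_force"],s["torque"]);go([.44,.0,.046],-22,0)
```

```text
[0.4388737  0.00100559 0.04642366] [ 0.17411347  0.06610704 -0.17311798] [-0.00427877  0.01915965  0.04079763]
t 17.5 dp mm [1.4 0.5 0.4] turn [-0.1 -0.1 -0. ]
```

Call:
jog_arm(deltas=[0,0,0.0005,0,0,0,-1,0,0,0.001,0,0,0,-1,0,0,0.001,0,0,0,-0.6,0,0,0.001,0,0,0,-0.4,0,0,0.001,0,0,0,0,0,0,0.001,0,0,0,0.5,0,0,0.001,0,0,0,1,0,0,0.001,0,0,0,1])

```text
time: 18.3
tool_pos: [0.4379, 0.0013, 0.0446]
tcp_rot: [-3.082, 0.599, -0.0]
wrist_force: [-0.2, -0.0, -0.3]
width: 0.958
grip_force: 0.0
```

Call:
jog_arm(deltas=[0,0,0,0,0,0,1,0,0,0,0,0,0,1,0,0,-0.01,0,0,0,1,0,0,-0.03,0,0,0,1,0,0,-0.06,0,0,0,1,0,0,-0.09,0,0,0,1,0,0,-0.11,0,0,0,1,0,0,-0.12,0,0,0,1])

```text
time: 19.1
tool_pos: [0.4394, 0.001, 0.1677]
tcp_rot: [-3.081, 0.599, -0.008]
wrist_force: [0.4, -0.5, 0.1]
width: 1.002
grip_force: 0.0
```

Run:
```python
from h import *
np.set_printoptions(precision=4,suppress=True)
s=readout.read_state();print(s["time"],s["width"],s["wrist_force"])
c=read_camera("wrist");im=c["color"];mx=im.max(2)
k=blob((mx<110).astype(np.uint8),240,60,400,290);r=cv2.minAreaRect(k);print("blade px",cv2.boundingRect(k),r)
c=read_camera("top");im=c["color"];g=cv2.GaussianBlur(im,(3,3),0).astype(int);m=((g[:,:,2]-g[:,:,0]>8)&(g[:,:,2]>90)).astype(np.uint8)
for n,b,z in(("disc",(440,145,493,200),.059),("tile",(150,205,190,245),.008)):
    r=cv2.minAreaRect(blob(m,*b));print(n,r,ray(c,[r[0]],z)[0])
cs=readout.read_state();print(cs["tool_pos"])
print("nose predicted wrist", proj(read_camera("wrist"),[.439+.086*.927,.001-.086*.375,.002]))
```

```text
19.1 1.0015309793605465 [ 0.4278 -0.4533  0.1124]
blade px (240, 60, 120, 230) ((299.5, 174.49998474121094), (118.99998474121094, 228.99996948242188), -0.0)
disc ((464.0, 179.0), (26.0, 26.0), 90.0) [ 0.6059 -0.2779  0.059 ]
tile ((169.5, 226.0), (24.0, 25.0), 90.0) [0.535  0.3355 0.008 ]
[0.4392 0.001  0.1667]
nose predicted wrist [[316.2646 111.4562]]
```

Run:
```python
from h import *
c=read_camera("wrist");g=cv2.medianBlur(c["color"],5).mean(2).astype(int)
print(g[85:130:3,318]);print(g[140,250:390:5]);print(g[200,250:390:5]);print("handle col",g[190:280:6,317])
```

```text
[167 166 169 172 170 168 167 171 115  89  89  89  89  89  89]
[ 88  89  89  88  85  86  88  48  84  87  88  85  87  88  90  90  89  92
  93  92 164 166 170 171 170 168 168 169]
[ 86  85  85  86  86  85  84  85  44  45  44  43  44  43  86  61  47  48
  91  92 167 168 165 161 161 163 166 167]
handle col [ 45  45  44  27  28  28  29  30  32  52  51  49  34 163  91]
```

The nose edge is at row 110 against 111 predicted, and the handle and blade edges are where they were before the grasp. The lifter is standing flat, so I hand in.

```bash
python3 -c "
from workcell import finish_job
print(finish_job())"
```

```text
the job is handed in; nothing more can be done
None
```

Job handed in with no verdict returned: by camera the blank lies flat on the pan about 22 mm from its centre, and the lifter stands released on the bench; the tile has not moved, the bottle and beaker were not re-measured, and I viewed 11 pictures, one over the limit of 10.

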